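# Find each charcoal tin its own cover

### The job

Two tins on the printmaking table have been left open: put the deep square cap, which is lying on its side in the slot of the plate rack, on the square tin that it fits, and the round lid on the round tin, each pushed level and fully home on its tin's shoulder. Leave the smaller square tin open, keep the tins standing upright on the table, and leave everything else where it is.

Things in the scene. Friction and masses are not known exactly. Their poses are not given: they have to be found in the camera images.
- square_cap: Deep square aluminium cap, 60 x 60 mm outside, 34 deep, walls 3 (inside 54 x 54, 31 deep), 100 g; starts lying on one side in the rack's front slot, mouth to the robot. Origin: middle of that side, 17 from the mouth plane, 30 from the centre line. x: along the centre line, mouth to closed end (points up when the cap is on). y: level, along the slot. z: up at the start, the cap's centre at z = 30.
- cap_mouth (a point): Centre of the open mouth of the square cap, in the plane of its rim; same axes as the cap.
- square_tin: The larger open square tin, aluminium, 450 g, on the table. Body 60 x 60 mm, 60 tall; flat shoulder at 60; upright neck 50 x 50 mm from 60 to 74, then 46 x 46 mm to its top at 84. Origin: centre of its underside, z up, sides along x and y. With the cap on, the cap's rim rests on the shoulder, flush with the sides, its closed end at 94 mm.
- square_tin_shoulder (a point): Centre of the square tin at shoulder height, 60 mm above its underside.
- round_lid: Round aluminium slip lid lying mouth down on the table: outside diameter 60 mm, 24 mm high, wall and top 3 mm (inside diameter 54 mm, 21 mm deep), about 60 g. Origin: centre of its mouth plane (its underside), z towards its closed top.
- round_tin: Round aluminium tin, about 400 g, standing on the table. Body diameter 60 mm and 45 mm tall, shoulder at 45 mm height, neck 50 mm in diameter up to 55 mm tapering to 46 mm at 61 mm (the top). Origin: centre of its underside, z up. With the lid on, its rim rests on the shoulder, its top at 69 mm.
- round_tin_shoulder (a point): Centre of the round tin at shoulder height, 45 mm above its underside.
- small_tin: A smaller open square tin of the same look, 46 x 46 mm, shoulder at 50 mm, top of its neck at 74 mm; its cap is elsewhere: it stays open and where it is. Origin: centre of its underside.
- rack: Fixed wooden plate rack. Base 6 mm thick, x -40 to 110, y +-85 mm; upright boards 8 thick, 160 long (y), 80 tall at x = -27, 27, 66, 105; end lips 14 high at y = +-83. The cap stands on the base in the front slot, between the first two boards (46 wide, open above). Plates up to 82 high stand in the other slots. Origin: on the table under the middle of the front slot; x away from the robot.
- marker: Marker pen, 123 mm long, 17 mm thick, lying on the table; leave alone. Origin under its middle, x along it.
- wood_block: Small wooden block 42 x 32 x 20 mm; leave alone. Origin: centre of its underside.
- tape_roll: Roll of paper tape lying flat, diameter 70 mm, 24 mm high; leave alone. Origin: centre of its underside.
- bottle: Small amber bottle, diameter 40 mm, 85 mm tall; leave alone. Origin: centre of its underside.
- brush_jar: Glass jar of brushes, diameter 80 mm, 100 mm tall, brushes up to about 200 mm; leave alone. Origin: centre of its underside.
Things that resemble listed ones, but are neither listed nor needed, are in the scene too. What is shaped like the round_lid but brown is not meant.

How it is judged:
By the outcome, as a careful person would: the job done as asked, in the order asked, and still so for the second after the job is handed in, with the robot touching nothing.
It also fails if it takes over 62 s, if anything falls off the work surface, if the arm or the gripper's body presses on something with over 40 N, if the wrist force passes 120 N, or if a joint passes its speed limit or range.

### The arm

A 6-joint arm with a two-finger parallel gripper is mounted at the origin on the work surface. World frame = base frame: x ahead of the robot, y to its left, z up, the work surface at z = 0. Lengths are in m, angles in degrees, forces in N, time in s.
With the tool pointing down it reaches from about 0.325 to 0.85 m from the base axis. Payload 15.5 kg.
Tool frame: the origin (TCP) lies at the very end of the fingers, on their centre line; the grasp point (between the pads) lies arm.grip_depth behind it (arm.grip_depth is the distance from the TCP to the grasp point, in m); z points along the fingers, y is the line along which they close (so a half turn about z gives the same grasp; the last joint's range is limited). The gripper opens to 91 mm and grips with 3 to 60 N. Pads are 32 mm wide; open, the fingers measure 118 mm over their backs; the gripper's body (76 mm by 178 mm) begins 60 mm behind the grasp point.
Start: joints at [-79.67, 28.281, 77.091, -0, 74.628, -5.472], TCP at [0.17, -0.601, 0.19] pointing down, gripper open.
Joint ranges: [-166.48, 166.48], [-47.26, 123.95], [12.59, 153.08], [-70.14, 250.14], [6.76, 159.57], [-176.63, 176.63]. Speed limits (degrees/s): [108.29, 108.29, 147.25, 172.46, 172.46, 172.46].

### API

Orientations are given as a 3x3 rotation matrix whose columns are the frame's x, y, z axes.
In Python, from rig import arm gives the robot as it stands. Calls block until the motion is done:
- arm.move_to(position, orientation): joint-space move of the TCP to a pose.
- arm.move_l(position, orientation=None, feed=0.15): straight line of the TCP; orientation=None keeps the orientation; feed is the mean speed in m/s.
- arm.move_joints(angles): joint-space move.
- arm.grip(opening): finger opening in m; the grip force is fixed at half the most; returns when the fingers have stopped.
- arm.sleep(seconds).
- arm.solve_ik(position, orientation): joint angles nearest the present ones, or None.
- arm.snapshot(name): name is "side" or "top"; returns the picture (420x560x3 uint8, red, green, blue); there is no depth.
- arm.get_calibration(name): a dict with "intrinsics" (3x3 intrinsics, pixels), "cam_to_world" (4x4, takes a point from camera to world coordinates). Camera axes: x right, y down, z forward; pixel columns grow to the right and rows downward; lengths in m; the calibration is good to about 2 mm. A picture is of the moment at which its call begins. get_calibration takes no time and is no camera call.
A pose or a line that the arm cannot do raises arm.Unreachable and nothing moves.
- arm.sign_off(): hands the job in; it is judged then, once.
Readings, each from a call of its own:
- arm.current_t(): time.
- arm.current_joint_positions(): joint angles.
- arm.current_dq(): joint speeds.
- arm.current_tau(): joint torques, N m.
- arm.current_ee_pos(): TCP position.
- arm.current_tool_rot(): TCP orientation.
- arm.current_force(): force on the tool from outside, world axes, zero at the start.
- arm.current_torque(): the same for the moment, N m.
- arm.current_width(): finger opening in m.
- arm.current_grasp_force(): force on a finger pad.
Only numpy, scipy, OpenCV 4.12 (cv2) and the standard library are available. Lean on these libraries where they do the work, as an engineer would, in place of code of your own. Each camera call takes 0.05 s, during which the arm holds its last target. There are 200 camera calls.

## Working session

There is one attempt and no reset: what is moved stays moved. The work goes in short steps, each a Python script; the robot and the scene stay as the last script left them, time stands still between calls to the robot, and variables do not carry over. Pictures are saved under pics/ and viewed, at most 10 in all, crops included, and the job is handed in when it is done.

```bash
mkdir -p pics; ls; python3 - <<'E'
from rig import arm
import cv2,numpy as np
np.set_printoptions(precision=4,suppress=True)
for n in("side","top"):
    im=arm.snapshot(n); cv2.imwrite(f"pics/{n}0.png",im[:,:,::-1]); c=arm.get_calibration(n); print(n,c["intrinsics"],c["cam_to_world"])
print(arm.grip_depth,arm.current_t(),arm.current_tool_rot(),arm.current_width())
E
```

```text
pics
side [[383.1888   0.     274.9009]
 [  0.     383.1888 208.1941]
 [  0.       0.       1.    ]] [[-0.9705 -0.1811  0.1592  0.424 ]
 [-0.2406  0.6841 -0.6886  0.5769]
 [ 0.0158 -0.7065 -0.7075  0.6459]
 [ 0.      0.      0.      1.    ]]
top [[409.7631   0.     278.1744]
 [  0.     409.7631 206.3387]
 [  0.       0.       1.    ]] [[ 0.0237 -0.9947  0.1     0.4453]
 [-0.9997 -0.0241 -0.0029  0.0307]
 [ 0.0053 -0.0999 -0.995   1.0835]
 [ 0.      0.      0.      1.    ]]
0.0188 0.1 [[ 0.9622  0.2723 -0.0002]
 [ 0.2723 -0.9622  0.0012]
 [ 0.0001 -0.0012 -1.    ]] 0.09097841735783077
```

View pics/side0.png

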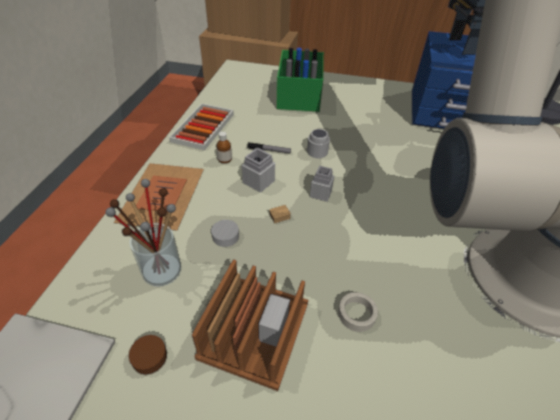

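View pics/top0.png

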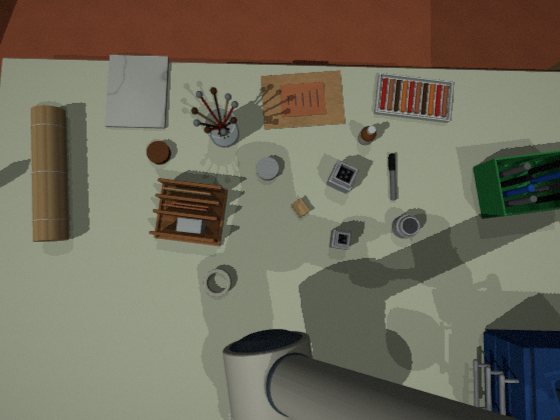

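Candidates (top view): 
- Square tins: large at (342,175), small at (341,239). 
- Round things: grey lid (267,168), brown look-alike (158,152), tape ring (218,282), round tin (407,226). 
- Cap: light block in the rack's front slot (190,226); in the side view (273,318).

By description I choose the large square tin, the grey lid, the cap and the round tin. I'll check that choice in one close crop.

```bash
python3 - <<'E'
import cv2,numpy as np
s=cv2.imread("pics/side0.png");t=cv2.imread("pics/top0.png")
f=lambda im,x,y,w,h:cv2.resize(im[y:y+h,x:x+w],(400,300),interpolation=cv2.INTER_CUBIC)
# scales: 
a=f(t,140,168,100,75); b=f(t,320,150,120,90); c=f(s,185,260,140,105); d=f(s,235,115,120,90)
cv2.imwrite("pics/crop1.png",np.vstack([np.hstack([a,b]),np.hstack([c,d])]))
E
```

```text
(no output)
```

View pics/crop1.png

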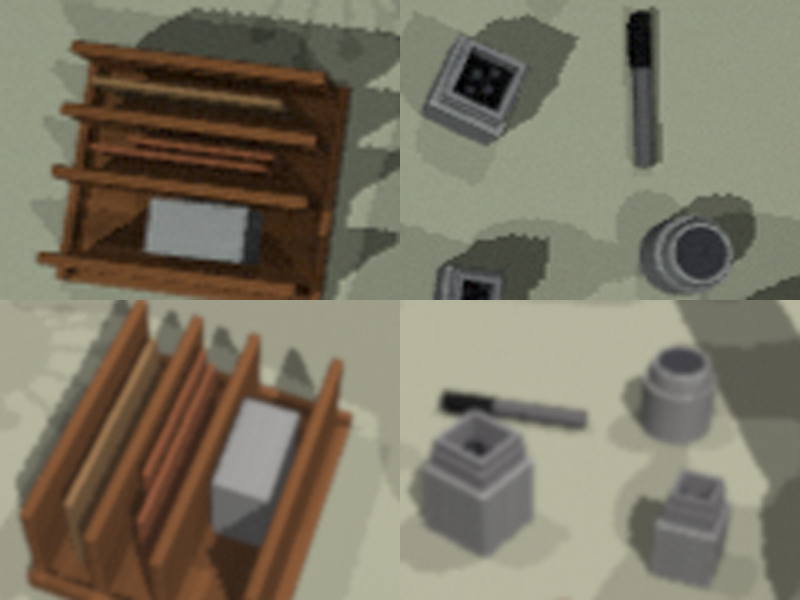

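The crop shows the cap in the front slot with its closed end away from the robot, the large tin with a neck of about 46 mm, and the smaller tin lower left. This confirms the choice. Next I'll segment by colour ratio and check the contours.

```bash
cat > h.py <<'E'
import cv2,numpy as np
from rig import arm
np.set_printoptions(precision=4,suppress=True)
C={n:arm.get_calibration(n) for n in("side","top")}
def ray(n,uv):
    K,T=C[n]["intrinsics"],C[n]["cam_to_world"]
    d=T[:3,:3]@np.linalg.inv(K)@np.array([uv[0],uv[1],1.]); return T[:3,3],d/np.linalg.norm(d)
def plane(n,uv,z):
    o,d=ray(n,uv); return o+d*(z-o[2])/d[2]
def tri(us,ut):
    A=np.zeros((3,3));b=np.zeros(3);R=[ray("side",us),ray("top",ut)]
    for o,d in R:
        P=np.eye(3)-np.outer(d,d);A+=P;b+=P@o
    p=np.linalg.solve(A,b); return p,sum(np.linalg.norm(np.cross(p-o,d)) for o,d in R)
def proj(n,p):
    K,T=C[n]["intrinsics"],C[n]["cam_to_world"]
    q=K@(T[:3,:3].T@(np.asarray(p)-T[:3,3])); return q[:2]/q[2]
def grey(im): # rgb -> blob of neutral colour, subpixel via 4x upsample
    f=im.astype(np.float32)+1; r=f[:,:,2]/f[:,:,1]; return r
def contour(im,x,y,w,h,S=8,th=0.93):
    c=cv2.resize(im[y:y+h,x:x+w],None,fx=S,fy=S,interpolation=cv2.INTER_CUBIC)
    m=((grey(cv2.GaussianBlur(c,(0,0),S/3))>th)*255).astype(np.uint8)
    cs,_=cv2.findContours(m,cv2.RETR_EXTERNAL,cv2.CHAIN_APPROX_NONE)
    k=max(cs,key=cv2.contourArea); return k,c,S
E
python3 - <<'E'
from h import *
im={n:cv2.imread(f"pics/{n}0.png")[:,:,::-1].copy() for n in("side","top")}
for n,pts in(("top",[(300,260),(355,168),(342,175),(400,226),(375,215),(267,168),(190,226)]),("side",[(200,250),(258,175),(270,190),(318,146),(224,234),(272,318)])):
    for u,v in pts: print(n,u,v,im[n][v,u],round(float(grey(im[n])[v,u]),3))
R=dict(sq=("top",(318,155,50,40)),sqs=("side",(232,144,50,48)),rt=("top",(386,206,44,40)),rts=("side",(298,122,44,42)),ld=("top",(248,150,40,36)),lds=("side",(203,214,44,36)))
P=[]
for k,(n,b) in R.items():
    ct,c,S=contour(im[n],*b)
    cv2.drawContours(c,[ct],-1,(255,0,0),1)
    h=cv2.convexHull(ct); print(k,cv2.contourArea(ct)/64,(np.array(b[:2])+(np.array([cv2.boundingRect(ct)])[0,:2])/8),np.array(cv2.boundingRect(ct)[2:])/8)
    p=np.zeros((300,266,3),np.uint8); q=c[:300,:266] if 0 else cv2.resize(c,(266,int(266*c.shape[0]/c.shape[1])))[:300]
    p[:q.shape[0]]=q;P.append(p)
cv2.imwrite("pics/m1.png",np.vstack([np.hstack(P[0::2]),np.hstack(P[1::2])])[:,:,::-1])
E
```

```text
top 300 260 [128 134 114] 0.852
top 355 168 [111 113 110] 0.974
top 342 175 [12  6  7] 1.143
top 400 226 [92 96 93] 0.969
top 375 215 [147 154 133] 0.865
top 267 168 [117 123 120] 0.976
top 190 226 [133 138 135] 0.978
side 200 250 [157 156 137] 0.879
side 258 175 [105 104 102] 0.981
side 270 190 [167 166 145] 0.874
side 318 146 [114 113 111] 0.982
side 224 234 [142 140 139] 0.993
side 272 318 [162 160 159] 0.994
sq 635.7109375 [326.625 160.75 ] [32.125 32.125]
sqs 1241.328125 [241.625 144.   ] [40.375 48.   ]
rt 513.734375 [392.    214.625] [28.25  23.625]
rts 538.578125 [307.    128.875] [23.375 29.5  ]
ld 407.859375 [256.25 157.  ] [22.875 23.25 ]
lds 602.9765625 [210.875 219.625] [28.    27.125]
```

View pics/m1.png

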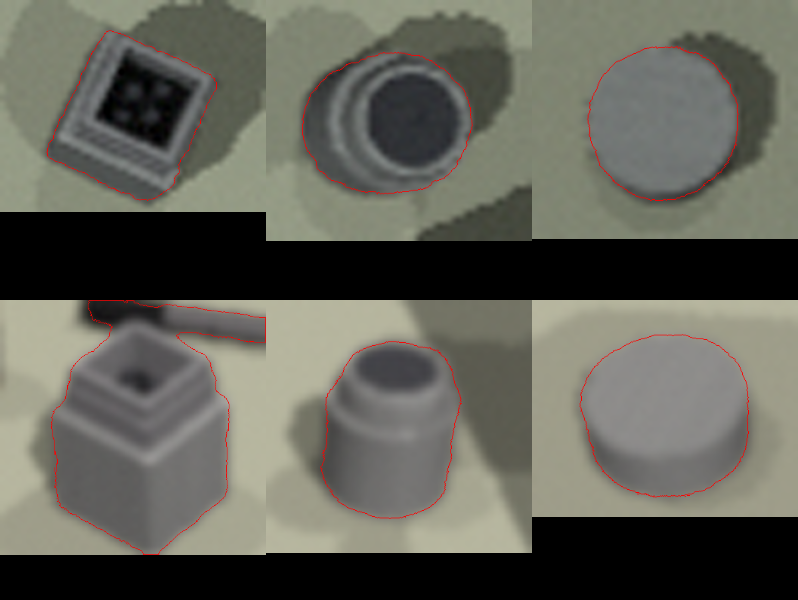

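The contours hug the tins and the lid. From these panels I read the shoulder corners of the square tin and the top-face corners of the cap, and triangulate. For the round things I use silhouettes.

```bash
python3 - <<'E'
from h import *
im={n:cv2.imread(f"pics/{n}0.png")[:,:,::-1].copy() for n in("side","top")}
s=5.32
q=lambda o,p:np.array(o)+np.array(p)/s-0.5+0.5/s
S=lambda *p:q((232,144),p);T=lambda *p:q((318,155),p)
print("sq tin shoulder")
r=[tri(S(*a),T(*b)) for a,b in [((52,105),(108,30)),((150,160),(60,135)),((228,100),(170,185))]]
for p,e in r: print(p,e)
A,B,D=[p for p,_ in r]; print("c",(A+D)/2,"sides",np.linalg.norm(A-B),np.linalg.norm(B-D),"yaw",np.degrees(np.arctan2(*(A-B)[1::-1])),np.degrees(np.arctan2(*(B-D)[1::-1])))
print("bottom z front",[ plane("side",S(150,253),0)])
# neck top hole in top view (dark) at z=84
c=cv2.cvtColor(im["top"],cv2.COLOR_RGB2GRAY)
print("cap")
S2=lambda x,y:np.array((185,260))+np.array((x,y-300))/2.857-.5+.5/2.857
T2=lambda x,y:np.array((140,168))+np.array((x,y))/4-.375
r=[tri(S2(*a),T2(*b)) for a,b in [((212,480),(150,198)),((268,498),(145,250)),((243,395),(248,205)),((300,407),(247,262))]]
for p,e in r: print(p,e)
P=[p for p,_ in r];print("c",np.mean(P,0),"len",np.linalg.norm(P[0]-P[2]),np.linalg.norm(P[1]-P[3]),np.linalg.norm(P[0]-P[1]),np.linalg.norm(P[2]-P[3]))
for a,b in((0,2),(1,3)): d=P[a]-P[b];print("yaw of y",np.degrees(np.arctan2(-d[0],d[1])))
# round: axis by tangent-plane bisector of the silhouette in each view
from scipy.optimize import fsolve
def tang(n,b,zlo,zhi,xy0,rad):
    ct,_,SS=contour(im[n],*b); pts=ct[:,0]/SS+np.array(b[:2])-.5+.5/SS; return pts
for nm,bt,bs,ht in(("lid",(248,150,40,36),(203,214,44,36),.024),("tin",(386,206,44,40),(298,122,44,42),.061)):
    pl=[]
    for n,b in(("top",bt),("side",bs)):
        pts=tang(n,b,0,0,0,0); o=C[n]["cam_to_world"][:3,3]
        g=np.array([plane(n,p,0.0) for p in pts])[:,:2]-o[:2]
        if n=="side":
            an=np.unwrap(np.arctan2(g[:,1],g[:,0])); m=(an.max()+an.min())/2
            dist=.03/np.sin((an.max()-an.min())/2)
            print(nm,"side: bearing->",o[:2]+dist*np.array([np.cos(m),np.sin(m)]))
            pl.append((o[:2],np.array([-np.sin(m),np.cos(m)])))
        else:
            gt=np.array([plane(n,p,ht) for p in pts]);g0=np.array([plane(n,p,0) for p in pts])
            print(nm,"top bbox z=0",g0.min(0)[:2],g0.max(0)[:2],"z=ht",gt.min(0)[:2],gt.max(0)[:2], "circ",cv2.minEnclosingCircle((gt[:,:2]).astype(np.float32)))
            t=cv2.fitEllipse(cv2.convexHull(contour(im[n],*b)[0]))
# tin neck: dark hole ellipse both views
for n,b in(("top",(386,206,44,40)),("side",(298,122,44,42))):
    cc=cv2.resize(im[n][b[1]:b[1]+b[3],b[0]:b[0]+b[2]],None,fx=8,fy=8,interpolation=cv2.INTER_CUBIC)
    g=cv2.cvtColor(cc,cv2.COLOR_RGB2GRAY); f=cc.astype(float)+1
    m=((g<78)&(f[:,:,2]/f[:,:,1]>1.0)).astype(np.uint8)*255
    cs,_=cv2.findContours(m,cv2.RETR_EXTERNAL,cv2.CHAIN_APPROX_NONE);k=max(cs,key=cv2.contourArea)
    e=cv2.fitEllipse(k);u=np.array(e[0])/8+np.array(b[:2])-.44;print("hole",n,u,np.array(e[1])/8,plane(n,u,.061))
    if n=="top":ut=u
    else: print(tri(u,ut))
E
```

```text
sq tin shoulder
[ 0.6704 -0.1208  0.0615] 0.002287094329234578
[ 0.6189 -0.0991  0.0578] 0.00040306524568241433
[ 0.5962 -0.152   0.0562] 7.342490700275577e-05
c [ 0.6333 -0.1364  0.0588] sides 0.05603722498627877 0.05756759726853377 yaw -22.83067669402581 66.77930542581629
bottom z front [array([ 0.6202, -0.1003,  0.    ])]
cap
[0.5152 0.2781 0.0667] 0.0012426544701400132
[0.4822 0.28   0.0648] 0.0001617983857161185
[0.5124 0.2175 0.0646] 0.0011934826288457917
[0.4768 0.2167 0.0641] 0.0008683201114854781
c [0.4967 0.2481 0.0651] len 0.06069445037077919 0.06354393544114785 0.0330519344159092 0.03556098263960941
yaw of y -2.623925674306765
yaw of y -4.857885146687905
lid top bbox z=0 [0.625 0.029] [0.6882 0.09  ] z=ht [0.6211 0.0291] [0.6828 0.0887] circ ((0.651900589466095, 0.05828108265995979), 0.03128745034337044)
lid side: bearing-> [0.6545 0.0621]
tin top bbox z=0 [ 0.4791 -0.3486] [ 0.5416 -0.2739] z=ht [ 0.4772 -0.3272] [ 0.5362 -0.2568] circ ((0.505894124507904, -0.2918143570423126), 0.03550036996603012)
tin side: bearing-> [ 0.5084 -0.2918]
hole top [409.8161 225.4123] [14.7384 15.371 ] [ 0.5082 -0.3025  0.061 ]
hole side [319.0271 132.9939] [ 5.851  11.8394] [ 0.5096 -0.3005  0.061 ]
(array([ 0.509 , -0.303 ,  0.0593]), np.float64(0.0015513411099352629))
```

The measured heights agree with the sizes given: shoulder about 59 mm, cap top 65, round tin hole rim 59. 

With the tool horizontal over the tin, the gripper body would hit neighbouring tins. So the plan is:
1. Lift the cap and tilt it.
2. Let it settle mouth-down on clear table.
3. Regrasp it from above and press it on.

First I check reach and slot clearance.

```bash
cat >> h.py <<'E'
def ori(phi,alpha=90):
    p,a=np.radians([phi,alpha]); z=np.array([np.cos(a)*np.cos(p),np.cos(a)*np.sin(p),-np.sin(a)]); y=np.array([np.sin(p),-np.cos(p),0])
    return np.column_stack([np.cross(y,z),y,z])
G=arm.grip_depth
def tcp(g,R,): return np.asarray(g,float)+R[:,2]*G   # TCP for a grasp point
E
python3 - <<'E'
from h import *
T2=lambda x,y:np.array((140,168))+np.array((x,y))/4-.375
print("board tops",[plane("top",T2(*p),.083) for p in((172,270),(172,276),(180,184),(180,190))])
for nm,uv,z in(("small",(342,238),.074),("block",(302,207),.02),("tape",(218,282),.024),("jar",(224,130),.1),("bottle",(369,133),.085),("marker",(392,175),.017)): print(nm,plane("top",uv,z)[:2])
R=ori(-5);print("down at cap",arm.solve_ik(tcp([.497,.248,.042],R),R))
for p in((.47,.06),(.5,.1),(.55,.08),(.45,.03)):
  for ph in(-45,-20,-5,20,45,80):
    out=[]
    for al in(45,40,35,30,25):
      R=ori(ph,al);q=arm.solve_ik(tcp([p[0],p[1],.05],R),R); out.append(None if q is None else np.round(q).astype(int).tolist())
    print(p,ph,[o is not None for o in out],out[1])
for k in (-23,67,-113,157):
    R=ori(k);print("tin down",k,arm.solve_ik(tcp([.633,-.136,.08],R),R))
E
```

```text
board tops [array([0.4699, 0.2586, 0.083 ]), array([0.4662, 0.2584, 0.083 ]), array([0.5225, 0.2562, 0.083 ]), array([0.5188, 0.256 , 0.083 ])]
small [ 0.4724 -0.131 ]
block [ 0.552  -0.0346]
tape [0.3543 0.1764]
jar [0.7294 0.1653]
bottle [ 0.7352 -0.1946]
marker [ 0.6429 -0.2709]
down at cap [ 20.3591  35.2134  96.5654  -0.      48.2212 115.3591]
(0.47, 0.06) -45 [False, False, False, False, False] None
(0.47, 0.06) -20 [True, True, True, True, True] [23, 53, 143, 216, 63, -78]
(0.47, 0.06) -5 [True, False, False, False, False] None
(0.47, 0.06) 20 [True, False, False, False, False] None
(0.47, 0.06) 45 [True, True, True, True, True] [-37, 48, 136, 101, 51, -95]
(0.47, 0.06) 80 [True, True, True, True, True] [-34, 45, 111, 52, 62, -65]
(0.5, 0.1) -45 [False, False, False, False, False] None
(0.5, 0.1) -20 [True, True, True, True, True] [28, 48, 135, 226, 52, -87]
(0.5, 0.1) -5 [True, True, True, True, True] [15, 54, 144, 197, 67, -83]
(0.5, 0.1) 20 [True, True, True, False, False] [-13, 57, 147, 154, 71, -104]
(0.5, 0.1) 45 [True, True, True, True, True] [-28, 47, 134, 108, 50, -91
[... 491 characters left out ...]
 102, 54, 65, -56]
(0.45, 0.03) -45 [False, False, False, False, False] None
(0.45, 0.03) -20 [True, True, False, False, False] [18, 61, 150, 209, 76, -71]
(0.45, 0.03) -5 [False, False, False, False, False] None
(0.45, 0.03) 20 [True, False, False, False, False] None
(0.45, 0.03) 45 [True, True, True, True, True] [-44, 48, 136, 95, 50, -96]
(0.45, 0.03) 80 [True, True, True, True, True] [-38, 45, 112, 49, 63, -67]
tin down -23 [-17.4075  37.8278  81.2435  -0.      60.9288  95.5925]
tin down 67 [-17.4075  37.8278  81.2435   0.      60.9288   5.5925]
tin down -113 [ -17.4075   37.8278   81.2435   -0.       60.9288 -174.4075]
tin down 157 [-17.4075  37.8278  81.2435  -0.      60.9288 -84.4075]
```

```bash
python3 - <<'E'
from h import *
R=ori(-5);g=np.array([.4955,.248,.042])
arm.move_to(tcp(g+[0,0,.16],R),R);print(arm.current_t(),arm.current_joint_positions())
arm.move_l(tcp(g+[0,0,.06],R),feed=.2)
arm.move_l(tcp(g,R),feed=.1)
print(arm.current_ee_pos(),arm.current_force())
arm.grip(.05);print("w",arm.current_width(),arm.current_grasp_force(),arm.current_force())
arm.move_l(tcp(g+[0,0,.12],R),feed=.15);print(arm.current_width(),arm.current_grasp_force(),arm.current_force(),arm.current_t())
s=arm.snapshot("side")[150:360,120:400];cv2.imwrite("pics/g1.png",cv2.resize(s,(800,600))[:,:,::-1])
R2=ori(80,40);print(arm.solve_ik(tcp([.5,.08,.2],R2),R2),arm.solve_ik(tcp([.5,.08,.038],R2),R2))
E
```

```text
3.2833 [ 20.3585  22.9643  87.6949  -0.0045  69.3356 115.3977]
[0.4959 0.2482 0.0238] [-0.2664  0.55    0.1327]
w 0.05979639073169821 29.999937247484922 [-0.2278  0.4383  4.0326]
0.060137482494899336 29.999994356185198 [-0.0275 -0.1209 -0.4845] 6.2167
[-29.7811  28.8303 104.4043  48.139   75.4383 -44.9018] [-29.7811  46.5915 108.7071  55.0319  61.5994 -63.4465]
```

View pics/g1.png

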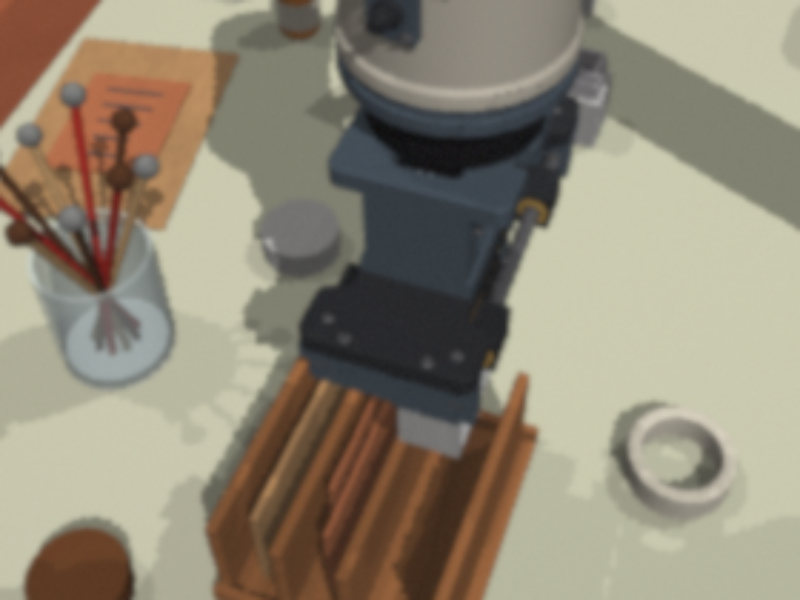

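The cap is held: the fingers read 60 mm and it is clear of the slot at crop pixel (435,430). Next I tilt it and set it down on the clear patch at (0.5, 0.08).

```bash
python3 - <<'E'
from h import *
R=ori(-5);R2=ori(80,40)
arm.move_to(tcp([.48,.1,.26],R),R)
arm.move_to(tcp([.5,.08,.2],R2),R2);print(arm.current_t(),arm.current_width(),arm.current_joint_positions())
arm.move_l(tcp([.5,.08,.06],R2),feed=.2);
arm.move_l(tcp([.5,.08,.037],R2),feed=.04);print(arm.current_force(),arm.current_ee_pos())
arm.grip(.088)
arm.sleep(.2)
arm.move_l(tcp(np.array([.5,.08,.037])-.12*R2[:,2],R2),feed=.2)
R3=ori(80);arm.move_to([.45,-.05,.28],R3)
print(arm.current_t(),arm.current_joint_positions())
for n in("side","top"): cv2.imwrite(f"pics/{n}2.png",arm.snapshot(n)[:,:,::-1])
s=cv2.imread("pics/side2.png");t=cv2.imread("pics/top2.png")
cv2.imwrite("pics/c2.png",np.hstack([cv2.resize(s[190:290,200:300],(400,400)),cv2.resize(t[160:260,200:300],(400,400))]))
E
```

```text
9.2583 0.05949738149943948 [-29.7419  28.8303 104.3966  48.124   75.4342 -44.8623]
[-0.3306  0.4608 -1.7641] [0.5024 0.0942 0.0249]
13.3 [-13.8535   9.1325  92.0342   0.0732  78.9866  -3.9887]
```

View pics/c2.png

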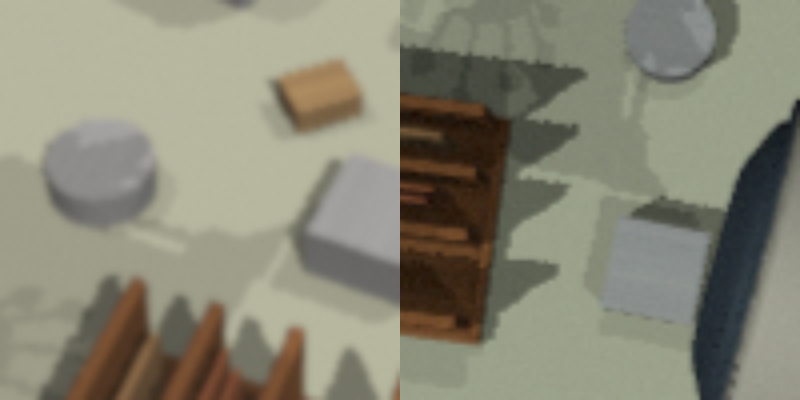

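The cap settled flat, mouth down, at about top px (264,226). Next I measure it by contour and refine the square tin from its dark neck opening.

```bash
python3 - <<'E'
from h import *
L=lambda f:cv2.imread(f)[:,:,::-1].copy()
def rect(n,ct,S,b,z):
    pts=ct.reshape(-1,2)/S+np.array(b[:2])-.5+.5/S
    w=np.array([plane(n,p,z)[:2] for p in pts],np.float32)
    return cv2.minAreaRect(w*1000)
b=(245,207,33,38);ct,c,S=contour(L("pics/top2.png"),*b);print("cap top view z.034",rect("top",ct,S,b,.034))
b=(262,220,75,60);ct,c,S=contour(L("pics/side2.png"),*b);h=cv2.approxPolyDP(cv2.convexHull(ct),20,True)[:,0]/S+np.array(b[:2]);print("side cap hull",h.tolist())
def dark(n,b,th,z):
    im=L(f"pics/{n}0.png");S=8;c=cv2.resize(im[b[1]:b[1]+b[3],b[0]:b[0]+b[2]],None,fx=S,fy=S,interpolation=cv2.INTER_CUBIC)
    m=(cv2.cvtColor(c,cv2.COLOR_RGB2GRAY)<th).astype(np.uint8)*255
    cs,_=cv2.findContours(m,cv2.RETR_EXTERNAL,cv2.CHAIN_APPROX_NONE);k=max(cs,key=cv2.contourArea)
    return rect(n,k,S,b,z)
for th in(45,60):print("tin hole z.084",dark("top",(330,163,26,24),th,.084))
# silhouette shoulder edges in the top view (upper-left and upper-right sides), z=.06
b=(318,155,50,40);ct,c,S=contour(L("pics/top0.png"),*b);pts=ct[:,0]/S+np.array(b[:2])-.5+.5/S
w=np.array([plane("top",p,.06)[:2] for p in pts])
from math import degrees
def edge(p,q): # contour points near segment p-q (pixels), fit world line
    p,q=np.array(p),np.array(q);d=(q-p)/np.linalg.norm(q-p);t=(pts-p)@d;nn=np.abs((pts-p)@[-d[1],d[0]])
    k=(t>4)&(t<np.linalg.norm(q-p)-4)&(nn<1.5);l=cv2.fitLine(w[k].astype(np.float32),cv2.DIST_HUBER,0,1e-4,1e-4).ravel();return l
c0=np.array([.633,-.136])
for a,q in(((338.3,160.6),(358.6,170)),((358.6,170),(350,189.8)),((338.3,160.6),(329.3,180.4))):
    l=edge(a,q);d=l[:2];n=np.array([-d[1],d[0]]);s=(l[2:]-c0)@n;n=n*np.sign(s);print("edge yaw",degrees(np.arctan2(d[1],d[0])),"normal",n,"dist",abs(s))
E
```

```text
cap top view z.034 ((491.6681213378906, 58.06653594970703), (73.8808364868164, 69.51837921142578), 80.2702865600586)
side cap hull [[287.875, 228.625], [313.25, 237.625], [302.25, 266.5], [276.25, 256.625], [276.75, 245.375]]
tin hole z.084 ((630.5389404296875, -134.7106170654297), (35.31156921386719, 33.26630401611328), 65.4710693359375)
tin hole z.084 ((631.5993041992188, -135.2584228515625), (36.5576171875, 36.51089859008789), 65.43501281738281)
edge yaw 67.11007833147364 normal [ 0.9213 -0.389 ] dist 0.028781615615381104
edge yaw -24.24246043056525 normal [-0.4106 -0.9118] dist 0.02939844234823179
edge yaw -23.513436774409353 normal [0.399 0.917] dist 0.030486931795750273
```

```bash
python3 - <<'E'
from h import *
L=lambda f:cv2.imread(f)[:,:,::-1].copy()
im=L("pics/top2.png");b=(243,205,36,42);S=8
c=cv2.GaussianBlur(cv2.resize(im[b[1]:b[1]+b[3],b[0]:b[0]+b[2]],None,fx=S,fy=S,interpolation=cv2.INTER_CUBIC),(0,0),2)
m=((grey(c)>.93)&(cv2.cvtColor(c,cv2.COLOR_RGB2GRAY)>88)).astype(np.uint8)*255
m=cv2.morphologyEx(m,cv2.MORPH_OPEN,np.ones((25,25)))
cs,_=cv2.findContours(m,cv2.RETR_EXTERNAL,cv2.CHAIN_APPROX_NONE);k=max(cs,key=cv2.contourArea)
w=np.array([plane("top",p/S+np.array(b[:2])-.44,.034)[:2] for p in k[:,0]],np.float32)*1000
r=cv2.minAreaRect(w);print(r)
q=lambda x,y,o:np.array(o)+np.array((x,y))/4-.375
sp=[q(310,230,(200,190)),q(353,155,(200,190))];tp=[q(222,217,(200,160)),q(310,232,(200,160))]
P=[tri(a,c)[0] for a,c in zip(sp,tp)];print(P,tri(sp[0],tp[0])[1],np.linalg.norm(P[0]-P[1]))
t4=[plane("top",q(x,y,(200,160)),.034) for x,y in((222,217),(310,232),(290,323),(203,307))];print(np.mean(t4,0))
E
```

```text
((496.72003173828125, 63.43654251098633), (61.317569732666016, 61.16828536987305), 80.4091796875)
[array([0.5305, 0.0866, 0.0302]), array([0.5214, 0.0296, 0.0294])] 0.0005461113475040848 0.05775539666258579
[0.4967 0.0634 0.034 ]
```

```bash
cat >> h.py <<'E'
def lower(x,y,z0,z1,R,step=.003,fmax=18):
    z=z0;f0=arm.current_force()
    while z>z1+1e-6:
        z=max(z-step,z1);arm.move_l([x,y,z],R,feed=.04);f=arm.current_force()-f0
        if np.linalg.norm(f)>2: print("z",round(z,4),"p",arm.current_ee_pos(),"f",f,"w",round(arm.current_width(),4))
        if abs(f[2])>fmax: break
    return z
E
python3 - <<'E'
from h import *
R=ori(80.4);p=np.array([.4967,.0634,0])
arm.move_to(p+[0,0,.09],R);arm.move_l(p+[0,0,.004],feed=.12)
print(arm.current_ee_pos(),arm.current_force())
arm.grip(.05);print("w",arm.current_width(),arm.current_t())
arm.move_l(p+[0,0,.13],feed=.2);
R=ori(66.5);t=[.6317,-.135]
arm.move_to([*t,.14],R);arm.move_l([*t,.095],feed=.1)
print(arm.current_ee_pos(),arm.current_t(),arm.current_force())
im=arm.snapshot("side");cv2.imwrite("pics/hov.png",cv2.resize(im[110:210,190:324],(800,600),interpolation=cv2.INTER_CUBIC)[:,:,::-1])
arm.snapshot
E
```

```text
[0.4972 0.0632 0.0047] [-0.0694  0.813  -0.2537]
w 0.059392758581309046 15.7167
[ 0.6318 -0.1346  0.0954] 18.05 [ 0.4422  0.5657 -1.1192]
```

View pics/hov.png

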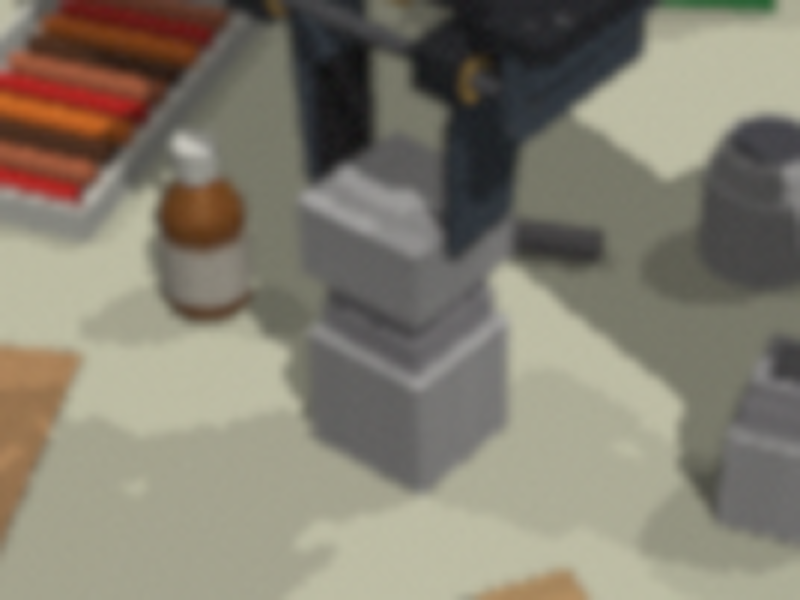

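In the hover picture the cap's front corner (413,322) sits over the tin's front corner (415,382), and the left and right sides line up. Lowering with the force watched.

```bash
python3 - <<'E'
from h import *
R=ori(66.5)
z=lower(.6317,-.135,.095,.060,R,step=.004,fmax=25);print(z,arm.current_ee_pos(),arm.current_torque(),arm.current_t())
E
```

```text
z 0.063 p [ 0.6323 -0.1352  0.0634] f [0.5676 0.0647 5.5598] w 0.0598
z 0.06 p [ 0.6324 -0.1351  0.0614] f [-4.5012  1.0024 21.3697] w 0.0594
0.06 [ 0.6324 -0.1351  0.0614] [ 0.3336  0.9517 -0.1271] 20.35
```

The cap seated with firm contact at TCP z 0.0634, which is the expected height. I release it, press once from above, then take the grey lid with two centring grips at different angles.

```bash
python3 - <<'E'
from h import *
R=ori(66.5);t=[.6322,-.1352]
arm.grip(.085);arm.move_l([*t,.125],R,feed=.2);print("rel",arm.current_t())
arm.grip(0.0);z=lower(*t,.100,.090,R,step=.002,fmax=20);print("push",z,arm.current_ee_pos())
arm.move_l([*t,.14],R,feed=.25)
im=arm.snapshot("side");cv2.imwrite("pics/cap_on_raw.png",im[:,:,::-1])
l=[.6535,.0592]
R=ori(24);arm.grip(.09);arm.move_to([*l,.10],R);arm.move_l([*l,.0045],feed=.15);print(arm.current_ee_pos(),arm.current_force(),arm.current_t())
arm.grip(.05);print("w1",arm.current_width());arm.grip(.085)
arm.move_l([*l,.035],feed=.2)
R=ori(84);arm.move_to([*l,.035],R);arm.move_l([*l,.0045],feed=.12);arm.grip(.05);print("w2",arm.current_width(),arm.current_ee_pos(),arm.current_t())
arm.move_l([*l,.12],feed=.2)
t=[.508,-.3027]
arm.move_to([*t,.13],R);arm.move_l([*t,.072],feed=.1);print(arm.current_ee_pos(),arm.current_t())
im2=arm.snapshot("side");cv2.imwrite("pics/hov2_raw.png",im2[:,:,::-1])
a=cv2.resize(im[130:210,200:280],(400,400),interpolation=cv2.INTER_CUBIC);b=cv2.resize(im2[100:180,280:360],(400,400),interpolation=cv2.INTER_CUBIC)
cv2.imwrite("pics/hov2.png",np.hstack([a,b])[:,:,::-1])
E
```

```text
rel 21.4
z 0.096 p [ 0.6322 -0.1352  0.096 ] f [-1.9496  0.4017  0.8373] w 0.0005
push 0.09 [ 0.6321 -0.1352  0.0899]
[0.6541 0.0589 0.0053] [0.0366 0.0736 0.7438] 28.0917
w1 0.050211884279628485
w2 0.0496514245658092 [0.6535 0.0592 0.0045] 31.9667
[ 0.5084 -0.3027  0.0724] 34.875
```

View pics/hov2.png

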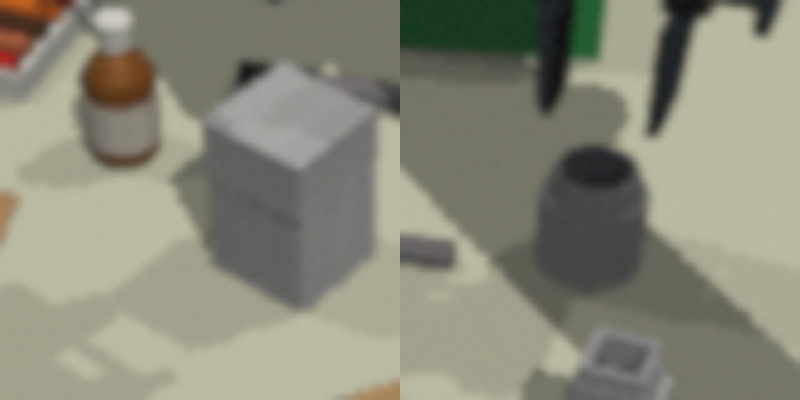

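The cap is on and flush in the left panel. The right panel shows empty fingers at (550,60) and (670,80): the lid was not gripped. I look for it.

```bash
python3 - <<'E'
from h import *
print(arm.current_width(),arm.current_t())
t=arm.snapshot("top");s=arm.snapshot("side")
for n,i in(("top",t),("side",s)):cv2.imwrite(f"pics/{n}3.png",i[:,:,::-1])
cv2.imwrite("pics/look3.png",np.vstack([np.hstack([cv2.resize(t[100:270,180:407],(400,300)),cv2.resize(s[140:290,150:350],(400,300))]),np.hstack([cv2.resize(t[145:205,240:320],(400,300),interpolation=cv2.INTER_CUBIC),cv2.resize(s[205:265,180:260],(400,300),interpolation=cv2.INTER_CUBIC)])])[:,:,::-1])
E
```

```text
0.04984518757498301 34.925
```

View pics/look3.png

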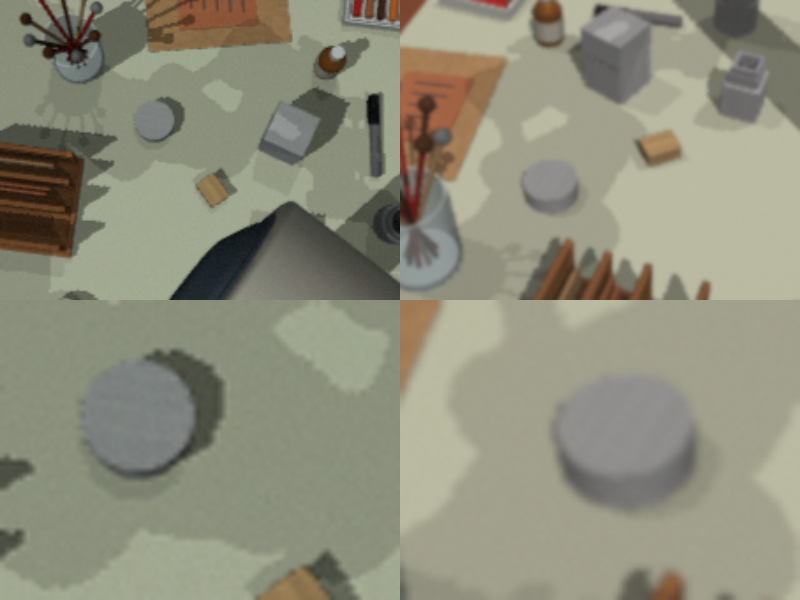

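```bash
python3 - <<'E'
from h import *
p=arm.current_ee_pos();R=arm.current_tool_rot();print(p,R)
for s in(1,-1): print("now tip inner",proj("side",p+R[:,1]*s*.025), "x edges",[proj("side",p+R[:,1]*s*.025+R[:,0]*q*.016) for q in(-1,1)])
print("seen",(280+148/5,100+110/5),(280+255/5,100+135/5))
R=ori(66.5);p=np.array([.6318,-.1346,.0954])
for s in(1,-1): print("hov tips",[proj("side",p+R[:,1]*s*.03+R[:,0]*q*.016) for q in(-1,1)])
print("seen near",190+465/5.97,110+255/6)
print(arm.current_joint_positions(),arm.current_force(),arm.current_torque())
E
```

```text
[ 0.5084 -0.303   0.0727] [[ 0.1045  0.9945  0.001 ]
 [ 0.9945 -0.1045 -0.0007]
 [-0.0006  0.0011 -1.    ]]
now tip inner [311.045  126.9413] x edges [array([312.6802, 123.8775]), array([309.3756, 130.0692])]
now tip inner [329.1258 130.7704] x edges [array([330.5916, 127.6328]), array([327.6289, 133.9745])]
seen (309.6, 122.0) (331.0, 127.0)
hov tips [array([253.0402, 143.6103]), array([244.4727, 149.7606])]
hov tips [array([272.5198, 152.9181]), array([264.1071, 159.4326])]
seen near 267.8894472361809 152.5
[-36.5703  33.2711  89.2105  -0.0005  57.4478 -30.5709] [-0.896   0.2727 -0.0576] [-0.0528 -0.1173 -0.0055]
```

The visible tips sit about 20 mm above the reported TCP, so the fingers passed over the lid and the press was in air. I find the true tip height by touching the cap's top (94 mm), which also presses the cap home.

```bash
python3 - <<'E'
from h import *
t=[.6322,-.1352];R=ori(66.5)
arm.move_l([*arm.current_ee_pos()[:2],.13],feed=.3)
arm.grip(0.0);print("w",arm.current_width());arm.move_to([*t,.13],R);arm.move_l([*t,.093],R,feed=.2)
z=lower(*t,.093,.063,R,step=.003,fmax=12);print(z,arm.current_ee_pos(),arm.current_force(),arm.current_t())
s=arm.snapshot("side");cv2.imwrite("pics/side4.png",s[:,:,::-1])
cv2.imwrite("pics/look4.png",cv2.resize(s[90:210,180:340],(800,600),interpolation=cv2.INTER_CUBIC)[:,:,::-1])
E
```

```text
w 0.0002576663277678165
z 0.069 p [ 0.6329 -0.1354  0.07  ] f [-2.8665  0.3334 11.9574] w 0.0001
z 0.066 p [ 0.6334 -0.1356  0.0698] f [-14.3899   3.9192  52.4873] w 0.0007
0.06599999999999998 [ 0.6334 -0.1356  0.0698] [-13.7348   3.4921  53.0111] 39.6417
```

View pics/look4.png

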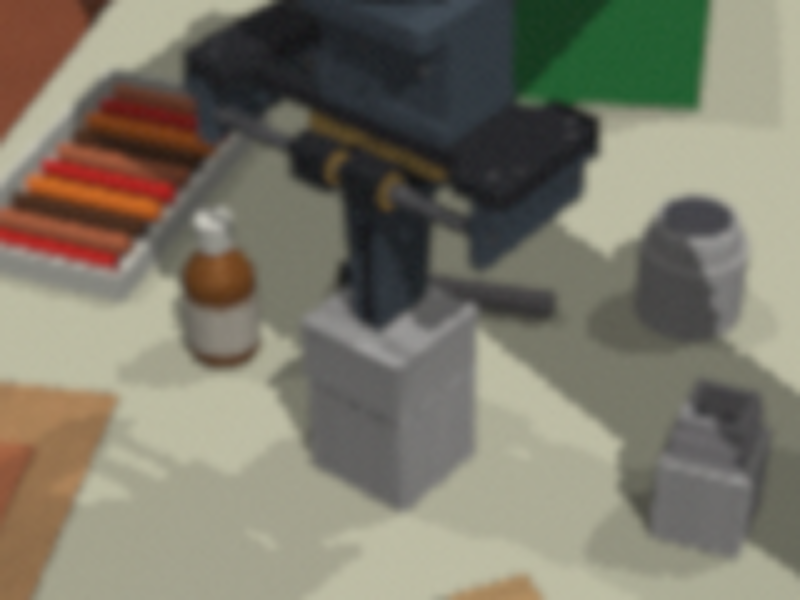

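The press gave contact at TCP z 0.070 against the cap top at 0.094, so the true tips are about 24 mm above the reported TCP. The cap stayed level and fully home. I redo the lid with that offset, centring twice.

```bash
python3 - <<'E'
from h import *
D=.0242
l=[.6535,.0592];t=[.508,-.3027];zl=.0047-D
R=ori(24);R4=ori(84)
assert arm.solve_ik([*l,zl],R) is not None and arm.solve_ik([*t,.02],R4) is not None
arm.move_l([.6322,-.1352,.11],feed=.3)
arm.move_to([*l,.05],R);arm.grip(.09)
arm.move_l([*l,.018],feed=.2);f0=arm.current_force();arm.move_l([*l,zl],feed=.08);print(arm.current_ee_pos(),arm.current_force()-f0,arm.current_t())
arm.grip(.05);w=arm.current_width();print("w1",w)
assert w>.057
arm.grip(.085);arm.move_l([*l,.012],feed=.2);arm.move_to([*l,.012],R4);arm.move_l([*l,zl],feed=.12)
arm.grip(.05);print("w2",arm.current_width(),arm.current_ee_pos(),arm.current_t())
arm.move_l([*l,.09],feed=.25);arm.move_to([*t,.075],R4);arm.move_l([*t,.050],feed=.1);print("hover",arm.current_ee_pos(),arm.current_t(),arm.current_width())
z=lower(*t,.050,.0225,R4,step=.004,fmax=20);print(z,arm.current_ee_pos(),arm.current_torque(),arm.current_t())
E
```

```text
[ 0.6534  0.0592 -0.0197] [-0.2328  0.4501 -0.2461] 43.3083
w1 0.06006064332779118
w2 0.05882089489114604 [ 0.6538  0.0592 -0.019 ] 46.7167
hover [ 0.5081 -0.302   0.0498] 49.1583 0.058775019992083226
z 0.0225 p [ 0.5082 -0.3031  0.0233] f [-4.5393  1.1217 16.1834] w 0.0587
0.0225 [ 0.5082 -0.3031  0.0233] [ 0.039   0.5103 -0.1679] 50.9083
```

The lid bottomed out at the expected height. I release it, then press from above, which also checks its height (contact expected near TCP z 0.045).

```bash
python3 - <<'E'
from h import *
t=[.5082,-.3027];R4=ori(84)
arm.grip(.085);arm.move_l([*t,.065],R4,feed=.25);arm.grip(0.0);print(arm.current_t())
arm.move_l([*t,.049],feed=.1)
z=lower(*t,.049,.0425,R4,step=.0015,fmax=14);print(z,arm.current_ee_pos(),arm.current_t())
arm.move_l([*t,.12],R4,feed=.3);print(arm.current_t(),arm.current_force())
im=arm.snapshot("side");cv2.imwrite("pics/end.png",im[:,:,::-1])
b=(298,118,44,46);ct,c,S=contour(im,*b);x,y,w,h=cv2.boundingRect(ct);print("bbox",x/8+298,y/8+118,w/8,h/8)
for zz in(0,.045,.069): print(zz,proj("side",[*t,zz]),"silh v",proj("side",[t[0],t[1]-.03,zz])[1],proj("side",[t[0],t[1]+.03,zz])[1])
# top disc: bright, level -> ellipse centre
E
```

```text
53.1
z 0.0445 p [ 0.5084 -0.3029  0.045 ] f [-1.3625  0.7091  8.0591] w 0.0003
z 0.043 p [ 0.5085 -0.303   0.0449] f [-7.4668  3.0948 33.5592] w 0.0003
0.043 [ 0.5085 -0.303   0.0449] 54.4083
54.8167 [0.1748 0.2917 0.9124]
bbox 307.0 125.375 23.625 32.875
0 [317.5249 150.9979] silh v 144.90425504977267 157.33008511940625
0.045 [319.0856 137.5864] silh v 131.57071043081166 143.84485411122333
0.069 [319.9574 130.0936] silh v 124.12819616101304 136.30391913169257
```

```bash
python3 -c "
from rig import arm
print(arm.sign_off(),arm.current_t())"
```

```text
the job is handed in; nothing more can be done
the job is handed in; nothing more can be done
```

I handed the job in at about 55 s of the 62 s allowed: the square cap is on the larger square tin and the round lid is on the round tin, both pressed home (lid seating judged by contact height, not seen in a picture), and the small tin is still open.

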